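# Set the smear spreader: draw the sprung arm onto its trigger and guard it

### The job

Get the smear spreader ready: draw its sprung arm back by the handle until it passes the catch, without pulling it hard into the rubber buffer, and ease it slowly forward so that it hangs on the trigger's hook by itself; it must never snap forward. Then, with the arm still hooked and let go, slide the clear guard fully home over the trigger's tongue, and leave everything else on the bench where it is.

Things in the scene. Friction and masses are not known exactly. Their poses are not given: they have to be found in the camera images.
- base: Smear spreader fixed to the table: white base plate 300 mm (x) by 160 mm (y -70 to +90), 20 mm thick; x runs away from the drawing side, y left, z up; origin under the plate, on the table. Arm, catch and guard lie along x: the arm's rail at y -30 mm, the steel catch block at y +12 mm, the guard's track at y +68 mm. The blade wipes along a glass slide at the +x end.
- handle (a point): Centre of the flat top of the sprung arm's handle: a black bar 92 mm (base x) by 14 mm (base y) by 22 mm high on two posts, on a grey carriage 92 x 40 mm whose top is 54 mm above the table; bar top 105 mm. It moves with the arm; at rest it is at x +20, y -30 mm of the base. Axes as the base. A steel pin 6 mm thick sticks out of the carriage to +y, 42 mm above the table, at this point's x.
- spreader (a joint): Draw of the arm, m: 0 at rest, grows along the base's -x, travel 0.078. Spring pull 4 N + 0.09 N/mm. The pin rides over the catch's ramp (2 to 3 N more, from 14 mm before the hook on), the pull dips with a click, then the pin can be let forward onto the hook. The catch is clamped elsewhere each time: the arm hangs hooked at a draw of 0.040 to 0.058, where exactly must be felt.
- trigger (a joint): Turn of the catch's trigger, rad: 0 (within 0.03) hook up, to 0.2 as the hook dips. A steel lever under the pin's path with ramp, hook and a flat tongue 16 x 26 mm towards +y, 33 mm above the table. A hair trigger: 1 to 2 N down on the tongue, pushing the hooked arm forward with some 5 N or more, or a snap onto the hook makes it let go.
- buffer (a joint): Compression of the rubber buffer on the catch block, which stops the pin 7 mm behind the hooked position, m: 0 free, 0.009 bottomed, 2.5 N per mm. So the pull on the handle rises steeply after the click: 2 mm of compression at about 15 N, 5 mm (overstrained, too hard) at about 22 N.
- guard (a joint): Slide of the clear guard, m: 0 fully open, grows along the base's -x, 0.060 fully home against its stop, covering the tongue. Friction about 1.5 N; stays where it is left. Starts between 0 and 0.012.
- guard_knob (a point): Centre of the flat top of the guard's knob: an upright grey post 16 mm (base x) by 14 mm (base y), rising 34 mm above the guard's 6 mm foot, top 85 mm above the table, at y +68 mm of the base; the foot is 56 mm long in x, and the clear plate reaches 45 mm from the post towards -y, its top 48 mm above the table. Axes as the base.
- tube_rack: Bystander: white tube rack with capped tubes, 70 x 160 mm, 94 mm high; origin at the centre of its underside.
- marker: Bystander: marker pen lying on the table, 130 mm long, 14 mm thick, along its x axis; origin at the centre of its underside.
- stain_jar: Bystander: amber jar, 48 mm across, 75 mm high; origin at the centre of its underside.
- slide_box: Bystander: flat grey slide box, 90 x 130 x 34 mm; origin at the centre of its underside.
- petri_stack: Bystander: stack of three petri dishes, 92 mm across, 42 mm high; origin at the centre of its underside.
- dropper: Bystander: small white bottle, 34 mm across, 85 mm high; origin at the centre of its underside.
- beaker: Bystander: open glass cup, 66 mm across, 85 mm high; origin at the centre of its underside.

How it is judged:
By the outcome, as a careful person would: the job done as asked, in the order asked, and still so for the second after the job is handed in, with the robot touching nothing.
It also fails if it takes over 69 s, if anything falls off the work surface, if the arm or the gripper's body presses on something with over 40 N, if the wrist force passes 120 N, or if a joint passes its speed limit or range.

### The arm

A 6-joint arm with a two-finger parallel gripper is mounted at the origin on the work surface. World frame = base frame: x ahead of the robot, y to its left, z up, the work surface at z = 0. Lengths are in m, angles in rad, forces in N, time in s.
With the tool pointing down it reaches from about 0.35 to 0.975 m from the base axis. Payload 17.4 kg.
Tool frame: the origin (TCP) lies midway between the tips of the shut fingers; the grasp point (between the pads) lies arm.grasp_offset behind it (arm.grasp_offset is the distance from the TCP to the grasp point, in m); z points along the fingers, y is the direction in which the jaws open and shut (so a half turn about z gives the same grasp; the last joint's range is limited). The gripper opens to 85 mm and grips with 20 to 120 N. Pads are 22 mm wide; open, the fingers measure 114 mm over their backs; the gripper's body (76 mm by 85 mm) begins 54 mm behind the grasp point. The pads swing forward as they close: fully open they stand 13 mm farther back than shut.
Start: joints at [-1.297, 0.116, 1.442, -0, 1.584, -0.038], TCP at [0.207, -0.642, 0.231] pointing down, gripper open.
Joint ranges: [-2.83, 2.83], [-0.83, 2.19], [0.07, 2.5], [-1.14, 4.28], [0.01, 3], [-2.97, 2.97]. Speed limits (rad/s): [1.89, 1.89, 2.22, 3.14, 3.14, 3.14].

### API

Orientations are given as [roll, pitch, yaw] about the fixed x, y, z axes, in that order (R = Rz(yaw) Ry(pitch) Rx(roll)).
In Python, from workcell import arm gives the robot as it stands. The module is installed in compiled form; this text tells all that it offers.
- The arm moves only by the tool jog_arm, never from a script. Its arguments are lists of equal length, an entry for each row: "delta_pos": the shift along the tool's x, y, z scaled (see below), a list of three; "rot": the turn, a rotation vector about the tool's x, y, z scaled (see below), a list of three; "claw": the finger opening in mm, from 0 to 85.4. In form: {"delta_pos": [[dx, dy, dz], ...], "rot": [[rx, ry, rz], ...], "claw": [claw, ...]}. A call has exactly 8 rows; each row is the pose to reach, as a shift and turn from the pose measured when the call began, along the tool's axes at that moment; what a row does not reach only later rows make up. The controller multiplies each number of a shift by 0.1 m and each number of a turn by 45 degrees. A row lasts 1/12 s, in which the tool goes at most 41.7 mm and 7.16 degrees, less where a joint would pass 70% of its speed; a pose out of reach is approached as far as the arm can. A call with a number of a shift or a turn outside -1 to 1 is refused whole. A call with a gripper value outside its range is refused whole. The fingers move at their own pace and stop on an object; "grip_force" is the grip in N (left out, the last holds). Time passes only in rows, so rows that repeat a pose let the fingers close, or fill a call up. It gives the time, the measured TCP pose, the force and the opening at its end, in the units of the state.
- arm.sense(): the state, without advancing time (a new reading comes with each control period).
- arm.capture(name): name is "scene" or "top" or "wrist"; returns the picture (420x560x3 uint8, red, green, blue); there is no depth.
- arm.camera_model(name): a dict with "fx", "fy", "cx", "cy" (pixels), "distortion" ([k1, k2, p1, p2, k3] as OpenCV has them; the pictures are not rectified), "eye" and "orientation" of the camera in the world. Camera axes: x right, y down, z forward; pixel columns grow to the right and rows downward; lengths in m; the calibration is good to about 2 mm. A picture is of the moment at which its call begins: read the wrist's pose just before it. camera_model takes no time and is no camera call; for the wrist camera it gives the pose at the moment of the call.
- arm.hand_in(): hands the job in, once; it reports no verdict.
The state is a dict: "time_s": time; "joint_positions": joint angles; "dq": joint speeds; "tau": joint torques, N m; "eef_pos": TCP position; "orientation": TCP orientation; "wrist_force": force on the tool from outside, world axes, zero at the start; "moment": the same for the moment, N m; "gripper_width": finger opening in m.
Only numpy, scipy, OpenCV 4.12 (cv2) and the standard library are available. Lean on these libraries where they do the work, as an engineer would, in place of code of your own. Each camera call takes 0.05 s, during which the arm holds its last target.

## Working session

There is one attempt and no reset: what is moved stays moved. The work goes in short steps, Python scripts to look and compute and a tool call to move; the robot and the scene stay as the last step left them, time stands still between calls to the robot, and variables do not carry over. Pictures are saved under pics/ and viewed, and the job is handed in when it is done.

Besides the shell and the picture viewer there is one more tool, called after "Request:" by a JSON object that holds its "method" and its "body", one argument or row to a line. jog_arm: Moves the arm, as the interface text tells. Its arguments: {"type":"object","properties":{"delta_pos":{"type":"array","items":{"type":"array","items":{"type":"number","minimum":-1,"maximum":1}}},"rot":{"type":"array","items":{"type":"array","items":{"type":"number","minimum":-1,"maximum":1}}},"claw":{"type":"array","items":{"type":"number"}},"grip_force":{"type":"number"}},"required":["delta_pos","rot","claw"]}

```bash
mkdir -p pics; python3 - <<'E'
from workcell import arm
import cv2
print(arm.sense()); print(arm.grasp_offset)
for n in ("scene","top","wrist"):
    m=arm.camera_model(n); print(n,m)
    cv2.imwrite(f"pics/{n}0.png",arm.capture(n)[:,:,::-1])
E
```

```text
{'time_s': 0.0, 'joint_positions': array([-1.29679102e+00,  1.16519971e-01,  1.44229804e+00, -4.22693802e-06,
        1.58398473e+00, -3.78017871e-02]), 'dq': array([-0.00021701,  0.00105831, -0.00076113, -0.00131782,  0.00053261,
       -0.00011068]), 'tau': array([ 6.89215030e-04, -7.31987000e+01, -6.32483625e+01, -8.76651848e-05,
        6.35817472e-03,  1.85367276e-05]), 'eef_pos': array([ 0.20701227, -0.64226762,  0.2305189 ]), 'orientation': array([-3.14038327e+00, -4.15089828e-05,  3.11807018e-01]), 'wrist_force': array([-0.38588065, -0.32860117, -0.81031527]), 'moment': array([-0.00013995, -0.03050665, -0.08899877]), 'gripper_width': 0.08555143839001}
0.0187
scene {'fx': 429.87560873537427, 'fy': 429.87560873537427, 'cx': 275.52671750490987, 'cy': 211.05784711762865, 'distortion': array([-0.02098467,  0.        ,  0.        ,  0.        ,  0.        ]), 'eye': array([0.95218781, 0.76075366, 0.76759786]), 'orientation': array([-2.23882389e+00, -7.10525442e-05,  2.61200010e+00])}
top {'fx': 518.2379409010539, 'fy': 518.2379409010539, 'cx': 282.8578503542802, 'cy': 211.19735921861053, 'distortion': array([0.05254615, 0.        , 0.        , 0.        , 0.        ]), 'eye': array([0.3335384 , 0.05365106, 1.23540344]), 'orientation': array([-2.95642571, -0.02119475, -1.56226742])}
wrist {'fx': 332.5881344585804, 'fy': 332.5881344585804, 'cx': 281.6864274207454, 'cy': 214.99059286492675, 'distortion': array([-0.01747785,  0.        ,  0.        ,  0.        ,  0.        ]), 'eye': array([ 0.27224358, -0.62249898,  0.37279623]), 'orientation': array([ 2.86940153e+00,  6.50751878e-04, -1.25755602e+00])}
```

View pics/scene0.png

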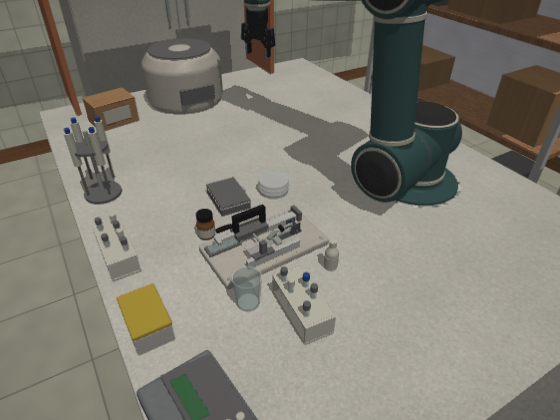

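View pics/top0.png

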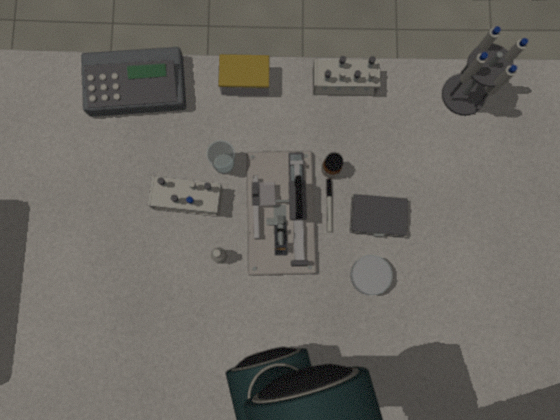

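View pics/wrist0.png

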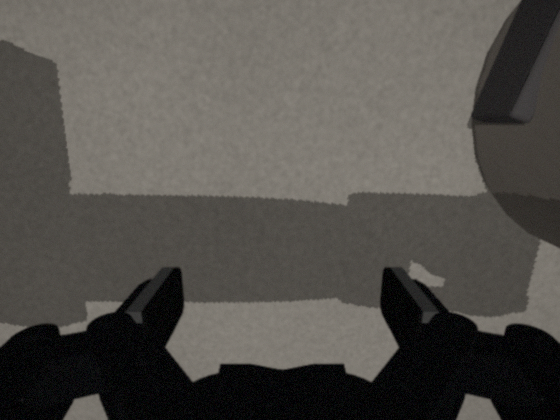

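```bash
cat > h.py <<'E'
from workcell import arm
import cv2, numpy as np
from scipy.spatial.transform import Rotation as R
def ray(n,px,m=None):
    m=m or arm.camera_model(n)
    K=np.array([[m['fx'],0,m['cx']],[0,m['fy'],m['cy']],[0,0,1.]])
    p=cv2.undistortPoints(np.array(px,float).reshape(-1,1,2),K,m['distortion']).reshape(-1,2)
    d=np.c_[p,np.ones(len(p))]@R.from_euler('xyz',m['orientation']).as_matrix().T
    return m['eye'],d
def onplane(n,px,z,m=None):
    e,d=ray(n,px,m); return e+d*((z-e[2])/d[:,2])[:,None]
def proj(n,P,m=None):
    m=m or arm.camera_model(n)
    K=np.array([[m['fx'],0,m['cx']],[0,m['fy'],m['cy']],[0,0,1.]])
    Rm=R.from_euler('xyz',m['orientation']).as_matrix()
    c=(np.atleast_2d(P)-m['eye'])@Rm
    return cv2.projectPoints(c,np.zeros(3),np.zeros(3),K,m['distortion'])[0].reshape(-1,2)
E
python3 - <<'E'
import cv2
i=cv2.imread('pics/top0.png')[135:290,200:400]
cv2.imwrite('pics/topz.png',cv2.resize(i,None,fx=3.8,fy=3.8,interpolation=2))
i=cv2.imread('pics/scene0.png')[170:340,185:365]
cv2.imwrite('pics/scz.png',cv2.resize(i,None,fx=3.5,fy=3.5,interpolation=2))
E
```

```text
(no output)
```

View pics/topz.png

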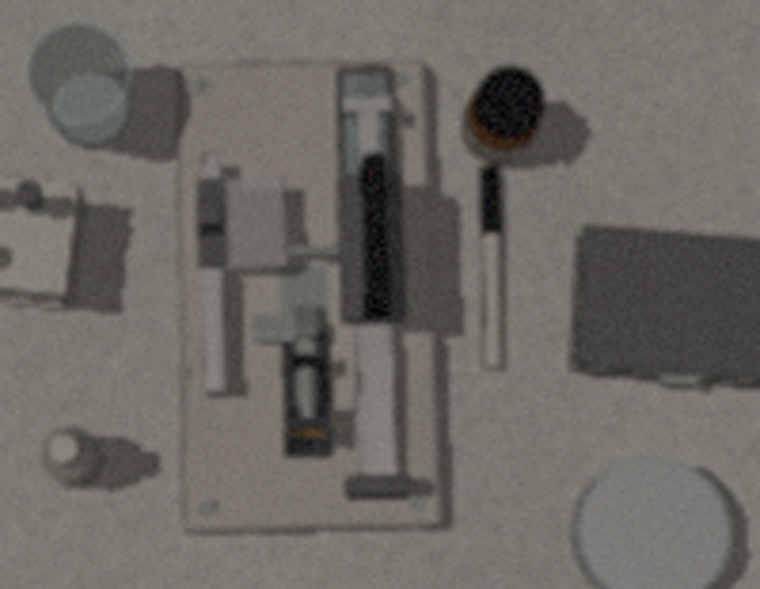

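View pics/scz.png

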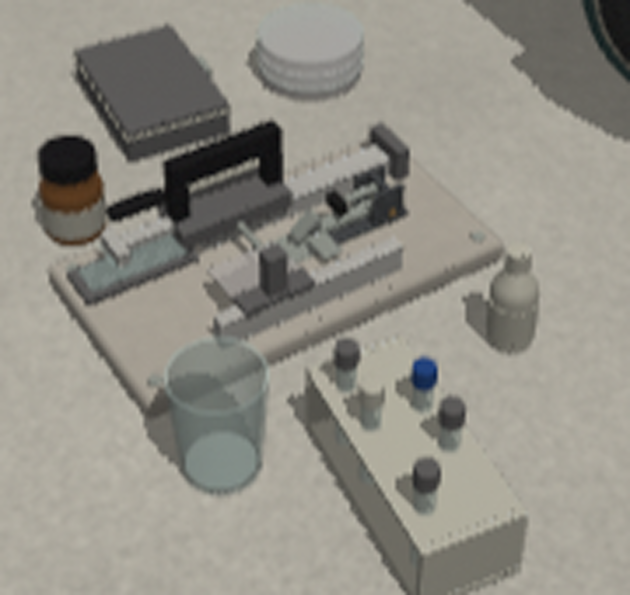

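```bash
python3 - <<'E'
from h import *
f=lambda L:[(200+(x-1.4)/3.8,135+(y-1.4)/3.8) for x,y in L]
p=onplane('top',f([(178,63),(427,65),(443,524),(184,530)]),0.02); print('plate TL TR BR BL',p)
b=onplane('top',f([(362,155),(386,155),(364,318),(392,318)]),0.105); print('bar',b)
k=onplane('top',f([(202,218),(225,218),(202,238),(225,238)]),0.085); print('knob',k)
ang=np.arctan2(*(p[0]-p[3])[[1,0]]),np.arctan2(*(p[1]-p[2])[[1,0]]);print(ang, np.arctan2(-(p[1]-p[0])[0]*-1,-(p[1]-p[0])[1]))
c=p.mean(0);print(c)
# scene: bar near/far top
g=lambda L:[(185+(x-1.2)/3.5,170+(y-1.2)/3.5) for x,y in L]
print('scene bar', onplane('scene',g([(166,160),(276,124)]),0.105))
print('knob', onplane('scene',g([(259,250),(285,250),(272,244),(272,257)]),0.085))
print('plate left(+x,-y)', onplane('scene',g([(50,270),(150,408),(503,245)]),0.02))
# bar mask in top
im=cv2.imread('pics/top0.png'); m=(im.max(2)<28).astype('uint8'); m[:,:285]=0;m[:,315:]=0;m[:170]=0;m[225:]=0
n,l,s,ce=cv2.connectedComponentsWithStats(m)
for i in range(1,n):
  if s[i][4]>30:
    pts=np.argwhere(l==i)[:,::-1].astype(np.float32); r=cv2.minAreaRect(pts); print(s[i],r, onplane('top',cv2.boxPoints(r),0.105))
E
```

```text
plate TL TR BR BL [[ 0.70885509  0.11964467  0.02      ]
 [ 0.70994533 -0.04002575  0.02      ]
 [ 0.41669538 -0.04933107  0.02      ]
 [ 0.41146161  0.10959607  0.02      ]]
bar [[ 0.62772683  0.00511594  0.105     ]
 [ 0.62792324 -0.00910139  0.105     ]
 [ 0.52982807  0.00352681  0.105     ]
 [ 0.53002809 -0.0128086   0.105     ]]
knob [[0.59277804 0.09978732 0.085     ]
 [0.59296377 0.08605528 0.085     ]
 [0.58055758 0.099555   0.085     ]
 [0.58073909 0.08584865 0.085     ]]
(np.float64(0.033776067256220434), np.float64(0.031721044759961466)) 0.006827983574830108
[0.56173935 0.03497098 0.02      ]
scene bar [[ 6.28710223e-01 -3.08675846e-03  1.05000000e-01]
 [ 5.41847970e-01 -3.75850650e-04  1.05000000e-01]]
knob [[0.6070875  0.09265835 0.085     ]
 [0.5919859  0.10149409 0.085     ]
 [0.59662132 0.0918106  0.085     ]
 [0.60290366 0.10315802 0.085     ]]
plate left(+x,-y) [[ 0.71558751 -0.02864789  0.02      ]
 [ 0.70979722  0.1281952   0.02      ]
 [ 0.41577775  0.11545148  0.02      ]]
[295 176   8  43 167] ((298.4536437988281, 196.97109985351562), (41.950439453125, 6.178981781005859), 88.26429748535156) [[ 0.6261509   0.0054791   0.105     ]
 [ 0.62677625 -0.00841933  0.105     ]
 [ 0.5310744  -0.01144885  0.105     ]
 [ 0.53048565  0.00224409  0.105     ]]
```

Request:
{"method": "jog_arm", "body": {
  "delta_pos": [
    [0.1,-0.09,0],
    [0.25,-0.22,0],
    [0.4,-0.36,0],
    [0.55,-0.49,0],
    [0.7,-0.62,0],
    [0.85,-0.76,0],
    [1,-0.89,0],
    [1,-0.89,0]
  ],
  "rot": [
    [0,0,0],
    [0,0,0],
    [0,0,0],
    [0,0,0],
    [0,0,0],
    [0,0,0],
    [0,0,0],
    [0,0,0]
  ],
  "claw": [85,85,85,85,85,85,85,85]
}}

```text
time_s: 0.82
eef_pos: [0.2765, -0.5241, 0.231]
orientation: [-3.141, -0.001, 0.314]
wrist_force: [-0.1, 0.1, 0.9]
gripper_width: 0.085
```

Request:
{"method": "jog_arm", "body": {
  "delta_pos": [
    [0.125,-0.11,0],
    [0.25,-0.22,0],
    [0.38,-0.34,0],
    [0.5,-0.45,0],
    [0.63,-0.56,0],
    [0.75,-0.67,0],
    [0.88,-0.78,0],
    [1,-0.89,0]
  ],
  "rot": [
    [0,0,0],
    [0,0,0],
    [0,0,0],
    [0,0,0],
    [0,0,0],
    [0,0,0],
    [0,0,0],
    [0,0,0]
  ],
  "claw": [85,85,85,85,85,85,85,85]
}}

```text
time_s: 1.48
eef_pos: [0.3448, -0.4072, 0.2312]
orientation: [-3.141, -0.001, 0.314]
wrist_force: [0.1, -1.0, 0.3]
gripper_width: 0.0853
```

Request:
{"method": "jog_arm", "body": {
  "delta_pos": [
    [0.125,-0.11,0],
    [0.25,-0.22,0],
    [0.38,-0.34,0],
    [0.5,-0.45,0],
    [0.63,-0.56,0],
    [0.75,-0.67,0],
    [0.88,-0.78,0],
    [1,-0.89,0]
  ],
  "rot": [
    [0,0,0],
    [0,0,0],
    [0,0,0],
    [0,0,0],
    [0,0,0],
    [0,0,0],
    [0,0,0],
    [0,0,0]
  ],
  "claw": [85,85,85,85,85,85,85,85]
}}

```text
time_s: 2.15
eef_pos: [0.4129, -0.2903, 0.2313]
orientation: [-3.141, -0.001, 0.314]
wrist_force: [-0.4, -0.7, 0.4]
gripper_width: 0.0854
```

Request:
{"method": "jog_arm", "body": {
  "delta_pos": [
    [0.125,-0.11,0],
    [0.25,-0.22,0],
    [0.38,-0.34,0],
    [0.5,-0.45,0],
    [0.63,-0.56,0],
    [0.75,-0.67,0],
    [0.88,-0.78,0],
    [1,-0.89,0]
  ],
  "rot": [
    [0,0,0],
    [0,0,0],
    [0,0,0],
    [0,0,0],
    [0,0,0],
    [0,0,0],
    [0,0,0],
    [0,0,0]
  ],
  "claw": [85,85,85,85,85,85,85,85]
}}

```text
time_s: 2.82
eef_pos: [0.4808, -0.1734, 0.2315]
orientation: [-3.141, -0.001, 0.314]
wrist_force: [0.2, -0.2, -0.5]
gripper_width: 0.085
```

Request:
{"method": "jog_arm", "body": {
  "delta_pos": [
    [0.125,-0.12,0],
    [0.25,-0.25,0],
    [0.38,-0.38,0],
    [0.5,-0.5,0],
    [0.63,-0.63,0],
    [0.75,-0.75,0],
    [0.88,-0.88,0],
    [1,-1,0]
  ],
  "rot": [
    [0,0,0.05],
    [0,0,0.1],
    [0,0,0.15],
    [0,0,0.2],
    [0,0,0.25],
    [0,0,0.3],
    [0,0,0.36],
    [0,0,0.36]
  ],
  "claw": [85,85,85,85,85,85,85,85]
}}

```text
time_s: 3.48
eef_pos: [0.5451, -0.0459, 0.2316]
orientation: [-3.14, -0.001, 0.029]
wrist_force: [0.0, 0.9, -0.2]
gripper_width: 0.0849
```

Request:
{"method": "jog_arm", "body": {
  "delta_pos": [
    [0.1,-0.1,0],
    [0.2,-0.2,0],
    [0.25,-0.3,0],
    [0.25,-0.35,0],
    [0.25,-0.35,0],
    [0.25,-0.35,0],
    [0.25,-0.35,0],
    [0.25,-0.35,0]
  ],
  "rot": [
    [0,0,0],
    [0,0,0],
    [0,0,0],
    [0,0,0],
    [0,0,0],
    [0,0,0],
    [0,0,0],
    [0,0,0]
  ],
  "claw": [85,85,85,85,85,85,85,85]
}}

```text
time_s: 4.15
eef_pos: [0.5688, -0.0107, 0.2318]
orientation: [-3.141, -0.001, 0.028]
wrist_force: [0.1, 0.2, 0.5]
gripper_width: 0.085
```

```bash
python3 - <<'E'
from h import *
s=arm.sense();print(s)
m=arm.camera_model('wrist');im=arm.capture('wrist');print(m)
cv2.imwrite('pics/w1.png',im[:,:,::-1])
import json
json.dump({k:np.asarray(v).tolist() for k,v in m.items()},open('w1.json','w'))
E
```

```text
{'time_s': 4.15, 'joint_positions': array([-6.41563548e-02, -1.16127013e-01,  1.67293529e+00,  1.07556502e-03,
        1.58395171e+00,  1.47876194e+00]), 'dq': array([ 0.00023261,  0.00104649, -0.00156126,  0.00063974, -0.00163241,
       -0.00017607]), 'tau': array([ 3.53547726e-01, -5.32285452e+01, -6.32213044e+01,  1.32406672e-02,
       -1.52766112e-03, -5.68623422e-03]), 'eef_pos': array([ 0.56884099, -0.01068014,  0.23178858]), 'orientation': array([-3.14059827e+00, -9.27983072e-04,  2.78921714e-02]), 'wrist_force': array([0.09424676, 0.18659271, 0.53119706]), 'moment': array([-0.05286376,  0.00139905, -0.001976  ]), 'gripper_width': 0.08499507086564749}
{'fx': 332.5881344585804, 'fy': 332.5881344585804, 'cx': 281.6864274207454, 'cy': 214.99059286492675, 'distortion': array([-0.01747785,  0.        ,  0.        ,  0.        ,  0.        ]), 'eye': array([ 0.63715761, -0.00989174,  0.37403579]), 'orientation': array([ 2.87044107e+00,  6.38705254e-04, -1.54147778e+00])}
```

View pics/w1.png

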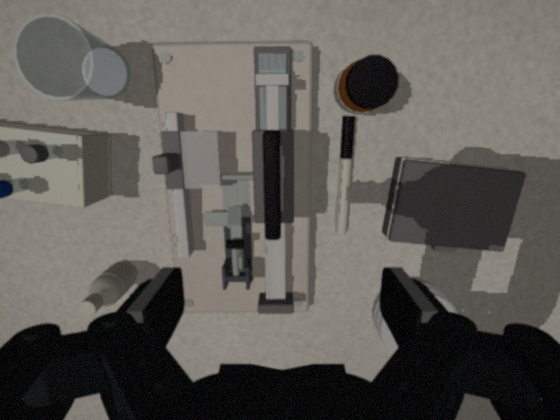

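```bash
python3 - <<'E'
from h import *
import json
m={k:np.array(v) for k,v in json.load(open('w1.json')).items()}
im=cv2.imread('pics/w1.png')
z=cv2.resize(im[90:270,140:320],None,fx=3.3,fy=3.3,interpolation=2);cv2.imwrite('pics/w1z.png',z)
mk=(im.max(2)<30).astype('uint8'); 
n,l,s,ce=cv2.connectedComponentsWithStats(mk)
for i in range(1,n):
  x,y,w,h,a=s[i]
  if a>200 and 250<x<290 and y<200:
    pts=np.argwhere(l==i)[:,::-1].astype(np.float32); r=cv2.minAreaRect(pts); bp=cv2.boxPoints(r);print(s[i],r)
    P=onplane('wrist',bp,0.105,m);print(P,P.mean(0))
print('plate',onplane('wrist',[(154,42),(312,41),(310,312),(186,310)],0.02,m))
print('knob',onplane('wrist',[(153,155),(168,155),(153,172),(168,172)],0.085,m))
E
```

```text
[ 263  131   18  108 1612] ((271.6326904296875, 184.48565673828125), (107.10533905029297, 16.06200408935547), 89.27477264404297)
[[ 0.6303676   0.00482349  0.105     ]
 [ 0.6308892  -0.00778166  0.105     ]
 [ 0.54198314 -0.01135862  0.105     ]
 [ 0.5413917   0.00238307  0.105     ]] [ 0.58615791 -0.00298343  0.105     ]
plate [[ 0.70952316  0.11659452  0.02      ]
 [ 0.71450519 -0.03677557  0.02      ]
 [ 0.41856102 -0.05019176  0.02      ]
 [ 0.41667609  0.09914319  0.02      ]]
knob [[0.60720066 0.1003612  0.085     ]
 [0.60755228 0.08738209 0.085     ]
 [0.59247572 0.1014258  0.085     ]
 [0.59284081 0.08827117 0.085     ]]
```

View pics/w1z.png

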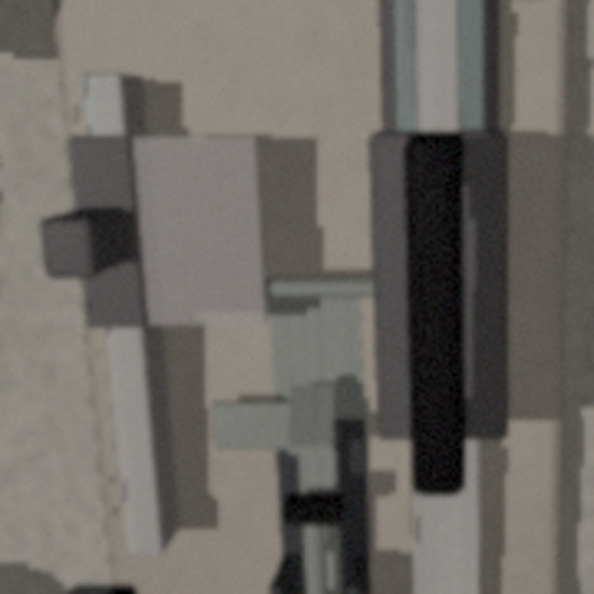

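Request:
{"method": "jog_arm", "body": {
  "delta_pos": [
    [0.04,-0.02,0.1],
    [0.08,-0.04,0.2],
    [0.12,-0.06,0.35],
    [0.165,-0.07,0.5],
    [0.165,-0.07,0.6],
    [0.165,-0.07,0.75],
    [0.165,-0.07,0.9],
    [0.165,-0.07,1.0]
  ],
  "rot": [
    [0,0,0],
    [0,0,-0.01],
    [0,0,-0.01],
    [0,0,-0.01],
    [0,0,-0.01],
    [0,0,-0.01],
    [0,0,-0.01],
    [0,0,-0.01]
  ],
  "claw": [70,60,50,40,38,38,38,38]
}}

```text
time_s: 4.87
eef_pos: [0.5847, -0.0031, 0.1295]
orientation: [-3.14, 0.001, 0.036]
wrist_force: [-0.3, -0.5, 0.2]
gripper_width: 0.0379
```

Request:
{"method": "jog_arm", "body": {
  "delta_pos": [
    [0,0,0.1],
    [0,0,0.2],
    [0,0,0.3],
    [0,0,0.4],
    [0,0,0.5],
    [0,0,0.53],
    [0,0,0.53],
    [0,0,0.53]
  ],
  "rot": [
    [0,0,0],
    [0,0,0],
    [0,0,0],
    [0,0,0],
    [0,0,0],
    [0,0,0],
    [0,0,0],
    [0,0,0]
  ],
  "claw": [38,38,38,38,38,38,38,38]
}}

```text
time_s: 5.53
eef_pos: [0.5848, -0.0031, 0.0768]
orientation: [-3.14, 0.0, 0.036]
wrist_force: [-0.2, 0.4, 0.2]
gripper_width: 0.0382
```

```bash
python3 - <<'E'
from h import *
print(arm.sense())
cv2.imwrite('pics/w2.png',arm.capture('wrist')[:,:,::-1])
E
```

```text
{'time_s': 5.5333, 'joint_positions': array([-4.94322024e-02,  6.34953269e-03,  1.81187029e+00,  1.14842373e-03,
        1.32390181e+00,  1.48529212e+00]), 'dq': array([-1.52113050e-03, -7.70256767e-03, -9.28925862e-03,  2.15014582e-03,
        4.76402553e-03,  4.74009333e-05]), 'tau': array([-9.51578520e-03, -5.84417689e+01, -5.79389477e+01,  5.04307332e-03,
       -5.86585980e-02, -2.87922358e-04]), 'eef_pos': array([ 0.58480232, -0.00307744,  0.07675421]), 'orientation': array([-3.14043808e+00,  4.32107608e-04,  3.57912882e-02]), 'wrist_force': array([-0.18981486,  0.4192192 ,  0.23358634]), 'moment': array([-0.04430543,  0.02197195, -0.04708773]), 'gripper_width': 0.038183146636166496}
```

View pics/w2.png

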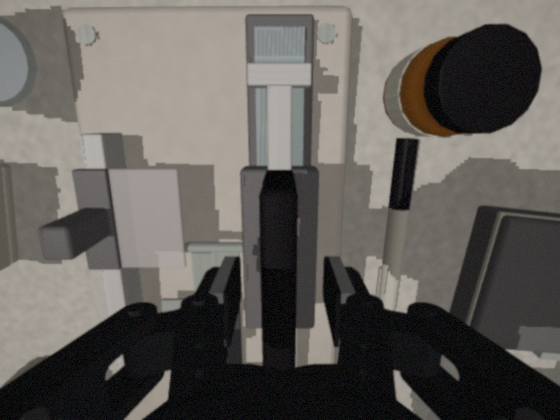

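The view shows the bar (centre column about 280) centred between the fingers (inner faces at columns about 238 and 325). Closing.

Request:
{"method": "jog_arm", "body": {
  "delta_pos": [
    [0,0,0],
    [0,0,0],
    [0,0,0],
    [0,0,0],
    [0,0,0],
    [0,0,0],
    [0,0,0],
    [0,0,0]
  ],
  "rot": [
    [0,0,0],
    [0,0,0],
    [0,0,0],
    [0,0,0],
    [0,0,0],
    [0,0,0],
    [0,0,0],
    [0,0,0]
  ],
  "claw": [30,22,18,14,10,8,8,8],
  "grip_force": 60
}}

```text
time_s: 6.25
eef_pos: [0.5851, -0.0019, 0.0777]
orientation: [-3.138, -0.001, 0.036]
wrist_force: [-2.2, 10.2, 5.0]
gripper_width: 0.0132
```

Request:
{"method": "jog_arm", "body": {
  "delta_pos": [
    [0,0,0],
    [0,0,0],
    [0,0,0],
    [-0.02,0,0],
    [-0.04,0,0],
    [-0.06,0,0],
    [-0.08,0,0],
    [-0.1,0,0]
  ],
  "rot": [
    [0,0,0],
    [0,0,0],
    [0,0,0],
    [0,0,0],
    [0,0,0],
    [0,0,0],
    [0,0,0],
    [0,0,0]
  ],
  "claw": [8,8,8,8,8,8,8,8]
}}

```text
time_s: 6.92
eef_pos: [0.5753, -0.0021, 0.0777]
orientation: [-3.138, -0.002, 0.036]
wrist_force: [3.7, 3.8, -3.3]
gripper_width: 0.0131
```

```bash
python3 - <<'E'
from h import *
print(arm.sense())
E
```

```text
{'time_s': 6.9167, 'joint_positions': array([-0.04984854, -0.0166312 ,  1.83308952,  0.00380513,  1.32372745,
        1.48380634]), 'dq': array([-0.00637665, -0.05222017,  0.05172335, -0.000196  , -0.00073949,
       -0.00349156]), 'tau': array([-1.95389338e+00, -5.85395730e+01, -5.89774632e+01, -8.18714518e-01,
        1.24012046e+00, -5.32215097e-03]), 'eef_pos': array([ 0.57525321, -0.0020974 ,  0.07772657]), 'orientation': array([-3.13803781e+00, -1.72052752e-03,  3.62103869e-02]), 'wrist_force': array([ 3.72040785,  3.77838566, -3.31751294]), 'moment': array([ 0.41923216, -0.71797574, -0.03465909]), 'gripper_width': 0.01305355789607908}
```

Request:
{"method": "jog_arm", "body": {
  "delta_pos": [
    [-0.02,0,0],
    [-0.04,0,0],
    [-0.06,0,0],
    [-0.08,0,0],
    [-0.1,0,0],
    [-0.12,0,0],
    [-0.14,0,0],
    [-0.14,0,0]
  ],
  "rot": [
    [0,0,0],
    [0,0,0],
    [0,0,0],
    [0,0,0],
    [0,0,0],
    [0,0,0],
    [0,0,0],
    [0,0,0]
  ],
  "claw": [8,8,8,8,8,8,8,8]
}}

```text
time_s: 7.58
eef_pos: [0.5613, -0.0026, 0.0777]
orientation: [-3.138, -0.003, 0.036]
wrist_force: [6.9, 2.3, -4.3]
gripper_width: 0.0127
```

Request:
{"method": "jog_arm", "body": {
  "delta_pos": [
    [-0.01,0,0],
    [-0.02,0,0],
    [-0.03,0,0],
    [-0.04,0,0],
    [-0.05,0,0],
    [-0.06,0,0],
    [-0.06,0,0],
    [-0.06,0,0]
  ],
  "rot": [
    [0,0,0],
    [0,0,0],
    [0,0,0],
    [0,0,0],
    [0,0,0],
    [0,0,0],
    [0,0,0],
    [0,0,0]
  ],
  "claw": [8,8,8,8,8,8,8,8]
}}

```text
time_s: 8.25
eef_pos: [0.5556, -0.0028, 0.0777]
orientation: [-3.138, -0.004, 0.036]
wrist_force: [6.6, 2.2, -4.6]
gripper_width: 0.0129
```

Request:
{"method": "jog_arm", "body": {
  "delta_pos": [
    [-0.01,0,0],
    [-0.02,0,0],
    [-0.03,0,0],
    [-0.03,0,0],
    [-0.03,0,0],
    [-0.03,0,0],
    [-0.03,0,0],
    [-0.03,0,0]
  ],
  "rot": [
    [0,0,0],
    [0,0,0],
    [0,0,0],
    [0,0,0],
    [0,0,0],
    [0,0,0],
    [0,0,0],
    [0,0,0]
  ],
  "claw": [8,8,8,8,8,8,8,8]
}}

```text
time_s: 8.92
eef_pos: [0.553, -0.0029, 0.0778]
orientation: [-3.138, -0.005, 0.036]
wrist_force: [6.9, 3.1, -4.0]
gripper_width: 0.0133
```

Request:
{"method": "jog_arm", "body": {
  "delta_pos": [
    [-0.01,0,0],
    [-0.02,0,0],
    [-0.03,0,0],
    [-0.03,0,0],
    [-0.03,0,0],
    [-0.03,0,0],
    [-0.03,0,0],
    [-0.03,0,0]
  ],
  "rot": [
    [0,0,0],
    [0,0,0],
    [0,0,0],
    [0,0,0],
    [0,0,0],
    [0,0,0],
    [0,0,0],
    [0,0,0]
  ],
  "claw": [8,8,8,8,8,8,8,8]
}}

```text
time_s: 9.58
eef_pos: [0.5503, -0.003, 0.0778]
orientation: [-3.138, -0.007, 0.036]
wrist_force: [7.2, 2.7, -4.2]
gripper_width: 0.0129
```

Request:
{"method": "jog_arm", "body": {
  "delta_pos": [
    [-0.01,0,0],
    [-0.02,0,0],
    [-0.03,0,0],
    [-0.03,0,0],
    [-0.03,0,0],
    [-0.03,0,0],
    [-0.03,0,0],
    [-0.03,0,0]
  ],
  "rot": [
    [0,0,0],
    [0,0,0],
    [0,0,0],
    [0,0,0],
    [0,0,0],
    [0,0,0],
    [0,0,0],
    [0,0,0]
  ],
  "claw": [8,8,8,8,8,8,8,8]
}}

```text
time_s: 10.25
eef_pos: [0.5476, -0.0031, 0.0777]
orientation: [-3.138, -0.008, 0.036]
wrist_force: [6.7, 2.8, -4.2]
gripper_width: 0.013
```

Request:
{"method": "jog_arm", "body": {
  "delta_pos": [
    [-0.01,0,0],
    [-0.02,0,0],
    [-0.03,0,0],
    [-0.03,0,0],
    [-0.03,0,0],
    [-0.03,0,0],
    [-0.03,0,0],
    [-0.03,0,0]
  ],
  "rot": [
    [0,0,0],
    [0,0,0],
    [0,0,0],
    [0,0,0],
    [0,0,0],
    [0,0,0],
    [0,0,0],
    [0,0,0]
  ],
  "claw": [8,8,8,8,8,8,8,8]
}}

```text
time_s: 10.92
eef_pos: [0.5451, -0.0032, 0.0778]
orientation: [-3.138, -0.009, 0.036]
wrist_force: [8.2, 2.4, -4.3]
gripper_width: 0.0128
```

Request:
{"method": "jog_arm", "body": {
  "delta_pos": [
    [-0.01,0,0],
    [-0.02,0,0],
    [-0.02,0,0],
    [-0.02,0,0],
    [-0.02,0,0],
    [-0.02,0,0],
    [-0.02,0,0],
    [-0.02,0,0]
  ],
  "rot": [
    [0,0,0],
    [0,0,0],
    [0,0,0],
    [0,0,0],
    [0,0,0],
    [0,0,0],
    [0,0,0],
    [0,0,0]
  ],
  "claw": [8,8,8,8,8,8,8,8]
}}

```text
time_s: 11.58
eef_pos: [0.5436, -0.0032, 0.0778]
orientation: [-3.137, -0.011, 0.036]
wrist_force: [9.0, 2.6, -4.5]
gripper_width: 0.0131
```

Request:
{"method": "jog_arm", "body": {
  "delta_pos": [
    [-0.01,0,0],
    [-0.02,0,0],
    [-0.02,0,0],
    [-0.02,0,0],
    [-0.02,0,0],
    [-0.02,0,0],
    [-0.02,0,0],
    [-0.02,0,0]
  ],
  "rot": [
    [0,0,0],
    [0,0,0],
    [0,0,0],
    [0,0,0],
    [0,0,0],
    [0,0,0],
    [0,0,0],
    [0,0,0]
  ],
  "claw": [8,8,8,8,8,8,8,8]
}}

```text
time_s: 12.25
eef_pos: [0.5421, -0.0033, 0.0778]
orientation: [-3.137, -0.013, 0.036]
wrist_force: [9.5, 3.0, -5.0]
gripper_width: 0.0129
```

Request:
{"method": "jog_arm", "body": {
  "delta_pos": [
    [-0.01,0,0],
    [-0.02,0,0],
    [-0.03,0,0],
    [-0.03,0,0],
    [-0.03,0,0],
    [-0.03,0,0],
    [-0.03,0,0],
    [-0.03,0,0]
  ],
  "rot": [
    [0,-0.005,0],
    [0,-0.01,0],
    [0,-0.01,0],
    [0,-0.01,0],
    [0,-0.01,0],
    [0,-0.01,0],
    [0,-0.01,0],
    [0,-0.01,0]
  ],
  "claw": [8,8,8,8,8,8,8,8]
}}

```text
time_s: 12.92
eef_pos: [0.5398, -0.0034, 0.0778]
orientation: [-3.137, -0.007, 0.036]
wrist_force: [9.8, 2.8, -5.8]
gripper_width: 0.0131
```

Request:
{"method": "jog_arm", "body": {
  "delta_pos": [
    [-0.01,0,0],
    [-0.02,0,0],
    [-0.03,0,0],
    [-0.03,0,0],
    [-0.03,0,0],
    [-0.03,0,0],
    [-0.03,0,0],
    [-0.03,0,0]
  ],
  "rot": [
    [0,-0.005,0],
    [0,-0.005,0],
    [0,-0.005,0],
    [0,-0.005,0],
    [0,-0.005,0],
    [0,-0.005,0],
    [0,-0.005,0],
    [0,-0.005,0]
  ],
  "claw": [8,8,8,8,8,8,8,8]
}}

```text
time_s: 13.58
eef_pos: [0.5372, -0.0035, 0.0778]
orientation: [-3.137, -0.004, 0.036]
wrist_force: [7.8, 2.9, -4.6]
gripper_width: 0.0133
```

Request:
{"method": "jog_arm", "body": {
  "delta_pos": [
    [-0.01,0,0],
    [-0.02,0,0],
    [-0.02,0,0],
    [-0.02,0,0],
    [-0.02,0,0],
    [-0.02,0,0],
    [-0.02,0,0],
    [-0.02,0,0]
  ],
  "rot": [
    [0,-0.005,0],
    [0,-0.005,0],
    [0,-0.005,0],
    [0,-0.005,0],
    [0,-0.005,0],
    [0,-0.005,0],
    [0,-0.005,0],
    [0,-0.005,0]
  ],
  "claw": [8,8,8,8,8,8,8,8]
}}

```text
time_s: 14.25
eef_pos: [0.5356, -0.0035, 0.0778]
orientation: [-3.137, -0.002, 0.036]
wrist_force: [6.4, 2.2, -4.7]
gripper_width: 0.013
```

Request:
{"method": "jog_arm", "body": {
  "delta_pos": [
    [-0.01,0,0],
    [-0.02,0,0],
    [-0.02,0,0],
    [-0.02,0,0],
    [-0.02,0,0],
    [-0.02,0,0],
    [-0.02,0,0],
    [-0.02,0,0]
  ],
  "rot": [
    [0,0,0],
    [0,0,0],
    [0,0,0],
    [0,0,0],
    [0,0,0],
    [0,0,0],
    [0,0,0],
    [0,0,0]
  ],
  "claw": [8,8,8,8,8,8,8,8]
}}

```text
time_s: 14.92
eef_pos: [0.5341, -0.0036, 0.0778]
orientation: [-3.137, -0.004, 0.035]
wrist_force: [8.1, 2.7, -5.8]
gripper_width: 0.0129
```

Request:
{"method": "jog_arm", "body": {
  "delta_pos": [
    [-0.01,0,0],
    [-0.01,0,0],
    [-0.02,0,0],
    [-0.02,0,0],
    [-0.02,0,0],
    [-0.02,0,0],
    [-0.02,0,0],
    [-0.02,0,0]
  ],
  "rot": [
    [0,-0.005,0],
    [0,-0.005,0],
    [0,-0.005,0],
    [0,-0.005,0],
    [0,-0.005,0],
    [0,-0.005,0],
    [0,-0.005,0],
    [0,-0.005,0]
  ],
  "claw": [8,8,8,8,8,8,8,8]
}}

```text
time_s: 15.58
eef_pos: [0.5325, -0.0036, 0.0777]
orientation: [-3.137, -0.001, 0.035]
wrist_force: [6.7, 3.6, -5.3]
gripper_width: 0.0132
```

Request:
{"method": "jog_arm", "body": {
  "delta_pos": [
    [0.002,0,0],
    [0.004,0,0],
    [0.006,0,0],
    [0.008,0,0],
    [0.01,0,0],
    [0.012,0,0],
    [0.014,0,0],
    [0.015,0,0]
  ],
  "rot": [
    [0,0,0],
    [0,0,0],
    [0,0,0],
    [0,0,0],
    [0,0,0],
    [0,0,0],
    [0,0,0],
    [0,0,0]
  ],
  "claw": [8,8,8,8,8,8,8,8]
}}

```text
time_s: 16.25
eef_pos: [0.5345, -0.0036, 0.0778]
orientation: [-3.137, -0.003, 0.035]
wrist_force: [8.9, 2.5, -5.1]
gripper_width: 0.013
```

Request:
{"method": "jog_arm", "body": {
  "delta_pos": [
    [0.002,0,0],
    [0.004,0,0],
    [0.006,0,0],
    [0.008,0,0],
    [0.01,0,0],
    [0.012,0,0],
    [0.014,0,0],
    [0.015,0,0]
  ],
  "rot": [
    [0,0,0],
    [0,0,0],
    [0,0,0],
    [0,0,0],
    [0,0,0],
    [0,0,0],
    [0,0,0],
    [0,0,0]
  ],
  "claw": [8,8,8,8,8,8,8,8]
}}

```text
time_s: 16.92
eef_pos: [0.5364, -0.0035, 0.0778]
orientation: [-3.137, -0.004, 0.035]
wrist_force: [7.4, 2.4, -5.6]
gripper_width: 0.0134
```

Request:
{"method": "jog_arm", "body": {
  "delta_pos": [
    [0.001,0,0],
    [0.002,0,0],
    [0.003,0,0],
    [0.004,0,0],
    [0.005,0,0],
    [0.006,0,0],
    [0.006,0,0],
    [0.006,0,0]
  ],
  "rot": [
    [0,0,0],
    [0,0,0],
    [0,0,0],
    [0,0,0],
    [0,0,0],
    [0,0,0],
    [0,0,0],
    [0,0,0]
  ],
  "claw": [8,8,8,8,8,8,8,8]
}}

```text
time_s: 17.58
eef_pos: [0.5374, -0.0034, 0.0778]
orientation: [-3.137, -0.006, 0.035]
wrist_force: [9.2, 1.4, -5.2]
gripper_width: 0.0132
```

Request:
{"method": "jog_arm", "body": {
  "delta_pos": [
    [0.001,0,0],
    [0.002,0,0],
    [0.003,0,0],
    [0.004,0,0],
    [0.005,0,0],
    [0.006,0,0],
    [0.006,0,0],
    [0.006,0,0]
  ],
  "rot": [
    [0,0,0],
    [0,0,0],
    [0,0,0],
    [0,0,0],
    [0,0,0],
    [0,0,0],
    [0,0,0],
    [0,0,0]
  ],
  "claw": [8,8,8,8,8,8,8,8]
}}

```text
time_s: 18.25
eef_pos: [0.5386, -0.0034, 0.0778]
orientation: [-3.137, -0.007, 0.035]
wrist_force: [8.8, 2.6, -5.3]
gripper_width: 0.0131
```

Request:
{"method": "jog_arm", "body": {
  "delta_pos": [
    [0.001,0,0],
    [0.002,0,0],
    [0.003,0,0],
    [0.004,0,0],
    [0.005,0,0],
    [0.006,0,0],
    [0.006,0,0],
    [0.006,0,0]
  ],
  "rot": [
    [0,0,0],
    [0,0,0],
    [0,0,0],
    [0,0,0],
    [0,0,0],
    [0,0,0],
    [0,0,0],
    [0,0,0]
  ],
  "claw": [8,8,8,8,8,8,8,8]
}}

```text
time_s: 18.92
eef_pos: [0.5398, -0.0034, 0.0778]
orientation: [-3.137, -0.009, 0.035]
wrist_force: [10.7, 2.5, -5.8]
gripper_width: 0.0127
```

```bash
python3 - <<'E'
from h import *
print(arm.sense()['wrist_force'])
i=arm.capture('scene')[:,:,::-1];cv2.imwrite('pics/s3.png',cv2.resize(i[180:290,220:340],None,fx=5,fy=5,interpolation=2))
E
```

```text
[10.72576317  2.45623156 -5.79373805]
```

View pics/s3.png

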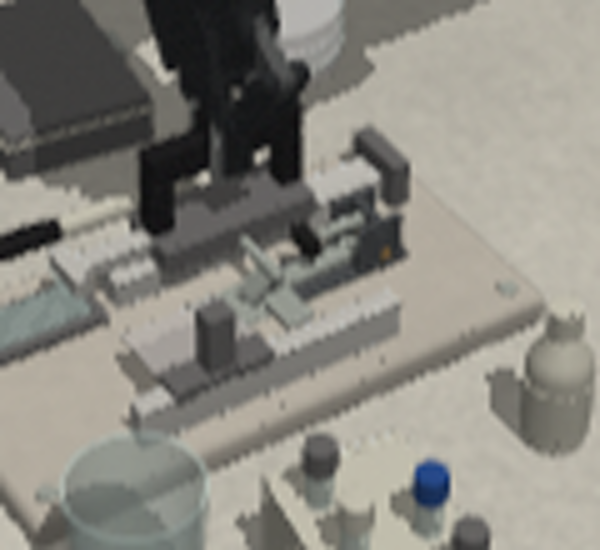

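```bash
python3 - <<'E'
from h import *
g=lambda L:[(220+(x-2)/5,180+(y-2)/5) for x,y in L]
names=['pin tip top','pin root','buffer front','tongue c','carr near end top','carr far']
P=onplane('scene',g([(278,278),(245,238),(297,238),(290,305),(155,250),(305,185)]),0.043)
B=np.array([0.565,0.026]);c,s=np.cos(.035),np.sin(.035)
for n,p in zip(names,P): d=p[:2]-B; print(n,p.round(4),[round(1000*(c*d[0]+s*d[1]),1),round(1000*(-s*d[0]+c*d[1]),1)])
i=arm.capture('wrist')[:,:,::-1];cv2.imwrite('pics/w3.png',i)
i=arm.capture('top')[:,:,::-1];cv2.imwrite('pics/t3.png',cv2.resize(i[150:285,235:335],None,fx=4.4,fy=4.4,interpolation=2))
E
```

```text
pin tip top [0.539  0.0533 0.043 ] [np.float64(-25.1), np.float64(28.2)]
pin root [0.538  0.0176 0.043 ] [np.float64(-27.3), np.float64(-7.5)]
buffer front [0.5146 0.0312 0.043 ] [np.float64(-50.1), np.float64(7.0)]
tongue c [0.5441 0.0739 0.043 ] [np.float64(-19.2), np.float64(48.6)]
carr near end top [0.5828 0.0024 0.043 ] [np.float64(16.9), np.float64(-24.2)]
carr far [ 0.4886 -0.0042  0.043 ] [np.float64(-77.4), np.float64(-27.5)]
```

View pics/w3.png

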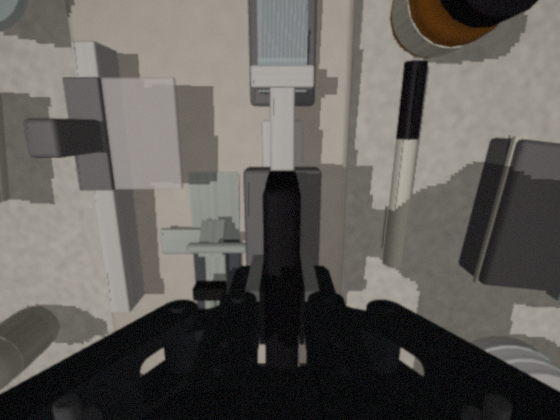

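View pics/t3.png

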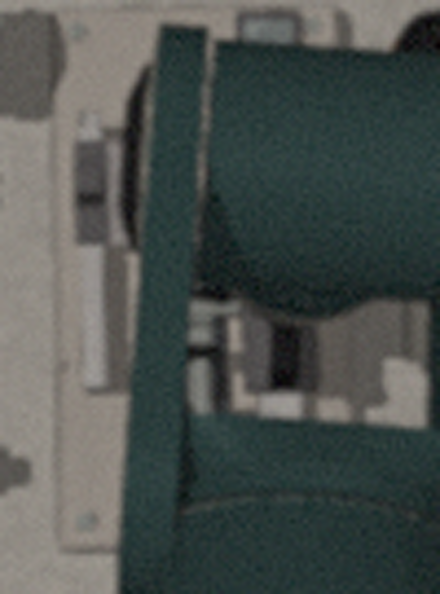

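```bash
python3 - <<'E'
from h import *
im=cv2.imread('pics/w3.png'); cv2.imwrite('pics/w3z.png',cv2.resize(im[160:310,140:260],None,fx=4,fy=4,interpolation=2))
print(onplane('wrist',[(210,247),(210,281),(210,285),(180,240)],0.042).round(4), arm.sense()['time_s'])
E
```

```text
[[0.5384 0.0367 0.042 ]
 [0.517  0.0371 0.042 ]
 [0.5144 0.0371 0.042 ]
 [0.5419 0.0537 0.042 ]] 19.0667
```

View pics/w3z.png

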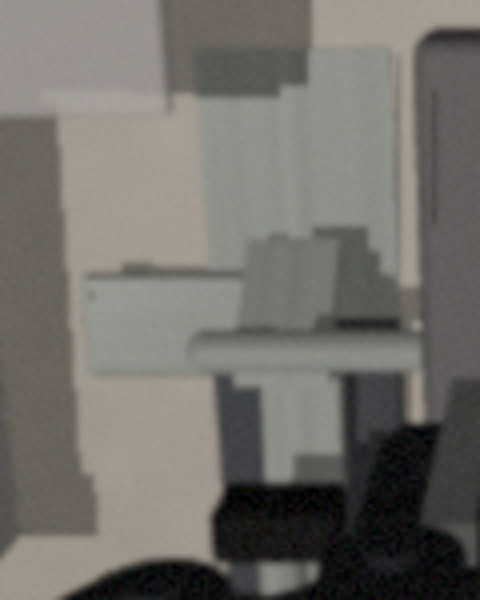

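Request:
{"method": "jog_arm", "body": {
  "delta_pos": [
    [-0.01,0,0],
    [-0.02,0,0],
    [-0.03,0,0],
    [-0.04,0,0],
    [-0.05,0,0],
    [-0.06,0,0],
    [-0.06,0,0],
    [-0.06,0,0]
  ],
  "rot": [
    [0,-0.005,0],
    [0,-0.005,0],
    [0,-0.01,0],
    [0,-0.01,0],
    [0,-0.01,0],
    [0,-0.01,0],
    [0,-0.01,0],
    [0,-0.01,0]
  ],
  "claw": [8,8,8,8,8,8,8,8]
}}

```text
time_s: 19.73
eef_pos: [0.5343, -0.0035, 0.0778]
orientation: [-3.137, -0.003, 0.035]
wrist_force: [8.9, 3.6, -6.6]
gripper_width: 0.013
```

Request:
{"method": "jog_arm", "body": {
  "delta_pos": [
    [-0.01,0,0],
    [-0.02,0,0],
    [-0.02,0,0],
    [-0.02,0,0],
    [-0.02,0,0],
    [-0.02,0,0],
    [-0.02,0,0],
    [-0.02,0,0]
  ],
  "rot": [
    [0,0,0],
    [0,0,0],
    [0,0,0],
    [0,0,0],
    [0,0,0],
    [0,0,0],
    [0,0,0],
    [0,0,0]
  ],
  "claw": [8,8,8,8,8,8,8,8]
}}

```text
time_s: 20.4
eef_pos: [0.5326, -0.0036, 0.0777]
orientation: [-3.137, -0.005, 0.035]
wrist_force: [7.2, 4.1, -4.1]
gripper_width: 0.0131
```

Request:
{"method": "jog_arm", "body": {
  "delta_pos": [
    [-0.01,0,0],
    [-0.02,0,0],
    [-0.02,0,0],
    [-0.02,0,0],
    [-0.02,0,0],
    [-0.02,0,0],
    [-0.02,0,0],
    [-0.02,0,0]
  ],
  "rot": [
    [0,0,0],
    [0,0,0],
    [0,0,0],
    [0,0,0],
    [0,0,0],
    [0,0,0],
    [0,0,0],
    [0,0,0]
  ],
  "claw": [8,8,8,8,8,8,8,8]
}}

```text
time_s: 21.07
eef_pos: [0.5306, -0.0037, 0.0777]
orientation: [-3.137, -0.005, 0.035]
wrist_force: [3.7, 3.0, -2.6]
gripper_width: 0.0131
```

Request:
{"method": "jog_arm", "body": {
  "delta_pos": [
    [-0.01,0,0],
    [-0.02,0,0],
    [-0.02,0,0],
    [-0.02,0,0],
    [-0.02,0,0],
    [-0.02,0,0],
    [-0.02,0,0],
    [-0.02,0,0]
  ],
  "rot": [
    [0,0,0],
    [0,0,0],
    [0,0,0],
    [0,0,0],
    [0,0,0],
    [0,0,0],
    [0,0,0],
    [0,0,0]
  ],
  "claw": [8,8,8,8,8,8,8,8]
}}

```text
time_s: 21.73
eef_pos: [0.529, -0.0038, 0.0777]
orientation: [-3.137, -0.006, 0.035]
wrist_force: [8.7, 3.2, -5.4]
gripper_width: 0.013
```

```bash
python3 - <<'E'
from h import *
im=arm.capture('wrist')[:,:,::-1]; cv2.imwrite('pics/w4z.png',cv2.resize(im[130:290,130:260],None,fx=3.7,fy=3.7,interpolation=2))
E
```

```text
(no output)
```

View pics/w4z.png

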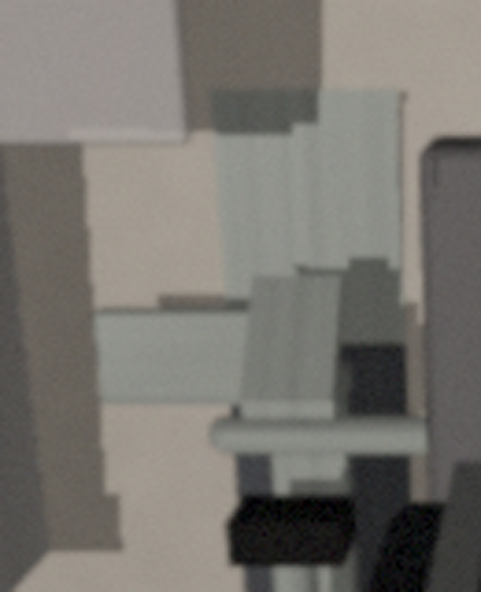

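Request:
{"method": "jog_arm", "body": {
  "delta_pos": [
    [0.001,0,0],
    [0.002,0,0],
    [0.003,0,0],
    [0.004,0,0],
    [0.005,0,0],
    [0.006,0,0],
    [0.006,0,0],
    [0.006,0,0]
  ],
  "rot": [
    [0,0,0],
    [0,0,0],
    [0,0,0],
    [0,0,0],
    [0,0,0],
    [0,0,0],
    [0,0,0],
    [0,0,0]
  ],
  "claw": [8,8,8,8,8,8,8,8]
}}

```text
time_s: 22.45
eef_pos: [0.5297, -0.0037, 0.0778]
orientation: [-3.137, -0.006, 0.035]
wrist_force: [5.8, 2.4, -3.8]
gripper_width: 0.0127
```

Request:
{"method": "jog_arm", "body": {
  "delta_pos": [
    [0.001,0,0],
    [0.001,0,0],
    [0.002,0,0],
    [0.002,0,0],
    [0.003,0,0],
    [0.003,0,0],
    [0.004,0,0],
    [0.004,0,0]
  ],
  "rot": [
    [0,0,0],
    [0,0,0],
    [0,0,0],
    [0,0,0],
    [0,0,0],
    [0,0,0],
    [0,0,0],
    [0,0,0]
  ],
  "claw": [8,8,8,8,8,8,8,8]
}}

```text
time_s: 23.12
eef_pos: [0.5299, -0.0037, 0.0777]
orientation: [-3.136, -0.006, 0.035]
wrist_force: [-0.6, 2.1, 0.5]
gripper_width: 0.0132
```

Request:
{"method": "jog_arm", "body": {
  "delta_pos": [
    [0,0,0],
    [0,0,0],
    [0,0,0],
    [0,0,0],
    [0,0,0],
    [0,0,0],
    [0,0,0],
    [0,0,0]
  ],
  "rot": [
    [0,0,0],
    [0,0,0],
    [0,0,0],
    [0,0,0],
    [0,0,0],
    [0,0,0],
    [0,0,0],
    [0,0,0]
  ],
  "claw": [8,8,8,8,8,8,8,8],
  "grip_force": 20
}}

```text
time_s: 23.78
eef_pos: [0.5299, -0.0037, 0.0777]
orientation: [-3.137, -0.006, 0.035]
wrist_force: [0.2, 3.5, -1.0]
gripper_width: 0.013
```

Request:
{"method": "jog_arm", "body": {
  "delta_pos": [
    [0,0,0],
    [0,0,0],
    [0,0,0],
    [0,0,0],
    [0,0,0],
    [0,0,0],
    [0,0,0],
    [0,0,0]
  ],
  "rot": [
    [0,0,0],
    [0,0,0],
    [0,0,0],
    [0,0,0],
    [0,0,0],
    [0,0,0],
    [0,0,0],
    [0,0,0]
  ],
  "claw": [15,18,22,26,30,34,36,36]
}}

```text
time_s: 24.45
eef_pos: [0.5299, -0.0037, 0.0778]
orientation: [-3.137, -0.006, 0.035]
wrist_force: [0.0, -0.3, -0.4]
gripper_width: 0.0356
```

```bash
python3 - <<'E'
from h import *
print(arm.sense()['wrist_force'])
im=arm.capture('wrist')[:,:,::-1]; cv2.imwrite('pics/w5.png',im)
E
```

```text
[ 0.02576066 -0.28085688 -0.39874847]
```

View pics/w5.png

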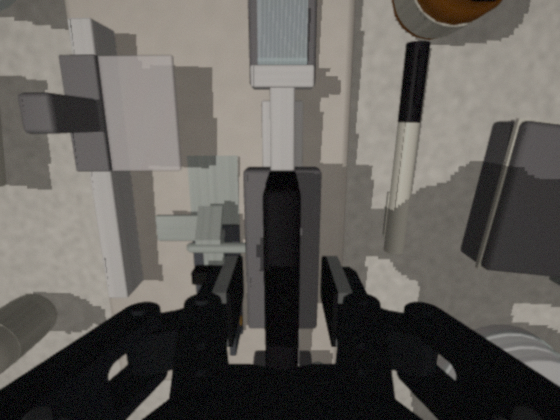

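Request:
{"method": "jog_arm", "body": {
  "delta_pos": [
    [0,0,-0.05],
    [0,0,-0.1],
    [0,0,-0.2],
    [0,0,-0.35],
    [0,0,-0.5],
    [0,0,-0.65],
    [0,0,-0.8],
    [0,0,-0.8]
  ],
  "rot": [
    [0,0,0],
    [0,0,0],
    [0,0,0],
    [0,0,0],
    [0,0,0],
    [0,0,0],
    [0,-0.008,0],
    [0,-0.008,0]
  ],
  "claw": [36,36,36,36,36,36,36,36]
}}

```text
time_s: 25.17
eef_pos: [0.5306, -0.0042, 0.1619]
orientation: [-3.137, -0.004, 0.035]
wrist_force: [1.0, -0.1, 0.9]
gripper_width: 0.0357
```

Request:
{"method": "jog_arm", "body": {
  "delta_pos": [
    [0.1,-0.13,0],
    [0.2,-0.26,0],
    [0.3,-0.4,0],
    [0.4,-0.53,0],
    [0.5,-0.66,0],
    [0.6,-0.8,0],
    [0.73,-0.95,0],
    [0.73,-0.95,0]
  ],
  "rot": [
    [0,0,0],
    [0,0,0],
    [0,0,0],
    [0,0,0],
    [0,0,0],
    [0,0,0],
    [0,0,0],
    [0,0,0]
  ],
  "claw": [40,45,45,45,45,45,45,45]
}}

```text
time_s: 25.83
eef_pos: [0.6018, 0.0961, 0.162]
orientation: [-3.136, -0.004, 0.037]
wrist_force: [0.9, 1.5, 0.1]
gripper_width: 0.0449
```

```bash
python3 - <<'E'
from h import *
print(arm.sense()['eef_pos'],arm.sense()['orientation'])
print(proj('wrist',[[.6,.0945,.085],[.592,.0875,.085],[.608,.1015,.085]]))
im=arm.capture('wrist')[:,:,::-1]; cv2.imwrite('pics/w6.png',im)
E
```

```text
[0.60182507 0.09611229 0.16204241] [-3.13649294 -0.00350283  0.03679902]
[[282.84836176 228.11019133]
 [292.41498289 239.40481151]
 [273.09915798 216.5991719 ]]
```

View pics/w6.png

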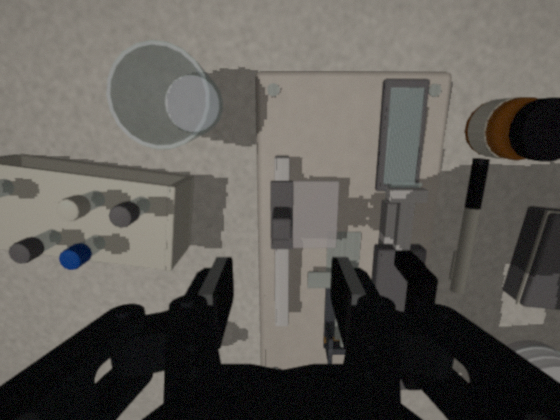

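Request:
{"method": "jog_arm", "body": {
  "delta_pos": [
    [-0.02,0.015,0.05],
    [-0.02,0.015,0.2],
    [-0.02,0.015,0.35],
    [-0.02,0.015,0.5],
    [-0.02,0.015,0.65],
    [-0.02,0.015,0.8],
    [-0.02,0.015,0.93],
    [-0.02,0.015,1.0]
  ],
  "rot": [
    [0,0,0],
    [0,0,0],
    [0,0,0],
    [0,0,0],
    [0,0,0],
    [0,0,0],
    [0,0,0],
    [0,0,0]
  ],
  "claw": [45,40,38,38,38,38,38,38]
}}

```text
time_s: 26.55
eef_pos: [0.5982, 0.0936, 0.0589]
orientation: [-3.137, -0.0, 0.037]
wrist_force: [0.8, -0.6, -0.4]
gripper_width: 0.0381
```

Request:
{"method": "jog_arm", "body": {
  "delta_pos": [
    [0,0,0],
    [0,0,0],
    [0,0,0],
    [0,0,0],
    [0,0,0],
    [0,0,0],
    [0,0,0],
    [0,0,0]
  ],
  "rot": [
    [0,0,0],
    [0,0,0],
    [0,0,0],
    [0,0,0],
    [0,0,0],
    [0,0,0],
    [0,0,0],
    [0,0,0]
  ],
  "claw": [34,30,26,22,18,14,10,10],
  "grip_force": 25
}}

```text
time_s: 27.22
eef_pos: [0.5986, 0.0963, 0.0602]
orientation: [-3.132, -0.002, 0.037]
wrist_force: [-0.5, 21.9, 1.7]
gripper_width: 0.0134
```

```bash
python3 - <<'E'
from h import *
print(arm.sense()['eef_pos'],arm.sense()['wrist_force'])
im=arm.capture('wrist')[:,:,::-1]; cv2.imwrite('pics/w7.png',im)
E
```

```text
[0.59864212 0.0963066  0.06015855] [-0.46321581 21.85234236  1.69564418]
```

View pics/w7.png

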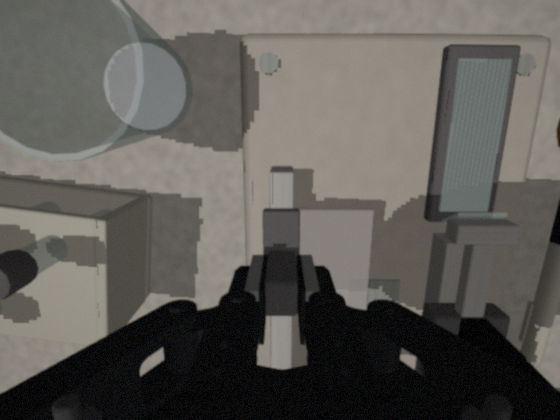

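Request:
{"method": "jog_arm", "body": {
  "delta_pos": [
    [0,-0.005,0],
    [0,-0.01,0],
    [0,-0.01,0],
    [0,-0.01,0],
    [-0.02,-0.01,0],
    [-0.05,-0.01,0],
    [-0.08,-0.01,0],
    [-0.1,-0.01,0]
  ],
  "rot": [
    [0,0,0],
    [0,0,0],
    [0,0,0],
    [0,0,0],
    [0,0,0],
    [0,0,0],
    [0,0,0],
    [0,0,0]
  ],
  "claw": [10,10,10,10,10,10,10,10]
}}

```text
time_s: 27.93
eef_pos: [0.5884, 0.0966, 0.0603]
orientation: [-3.133, -0.003, 0.037]
wrist_force: [1.0, -4.4, -3.7]
gripper_width: 0.0133
```

Request:
{"method": "jog_arm", "body": {
  "delta_pos": [
    [-0.03,0,0],
    [-0.06,0,0],
    [-0.09,0,0],
    [-0.12,0,0],
    [-0.15,0,0],
    [-0.18,0,0],
    [-0.2,0,0],
    [-0.2,0,0]
  ],
  "rot": [
    [0,0,0],
    [0,0,0],
    [0,0,0],
    [0,0,0],
    [0,0,0],
    [0,0,0],
    [0,0,0],
    [0,0,0]
  ],
  "claw": [10,10,10,10,10,10,10,10]
}}

```text
time_s: 28.6
eef_pos: [0.568, 0.0958, 0.0603]
orientation: [-3.133, -0.002, 0.037]
wrist_force: [-1.2, -3.6, -3.6]
gripper_width: 0.0133
```

```bash
python3 - <<'E'
from h import *
print(arm.sense()['eef_pos'],arm.sense()['wrist_force'])
im=arm.capture('wrist')[:,:,::-1]; cv2.imwrite('pics/w8.png',im)
i=arm.capture('scene')[:,:,::-1];cv2.imwrite('pics/s8.png',cv2.resize(i[180:290,220:340],None,fx=5,fy=5,interpolation=2))
E
```

```text
[0.56797976 0.09584802 0.06030406] [-1.22685112 -3.5551371  -3.57105034]
```

View pics/s8.png

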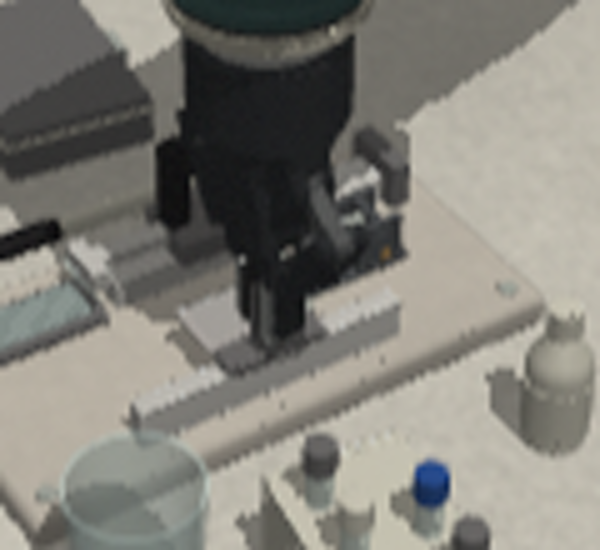

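View pics/w8.png

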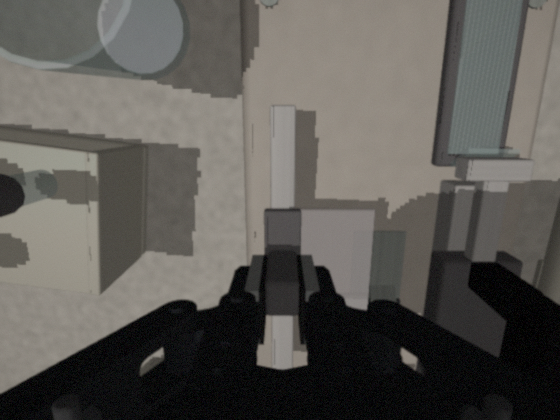

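Request:
{"method": "jog_arm", "body": {
  "delta_pos": [
    [-0.02,0,0],
    [-0.04,0,0],
    [-0.06,0,0],
    [-0.08,0,0],
    [-0.1,0,0],
    [-0.12,0,0],
    [-0.14,0,0],
    [-0.15,0,0]
  ],
  "rot": [
    [0,0,0],
    [0,0,0],
    [0,0,0],
    [0,0,0],
    [0,0,0],
    [0,0,0],
    [0,0,0],
    [0,0,0]
  ],
  "claw": [10,10,10,10,10,10,10,10]
}}

```text
time_s: 29.37
eef_pos: [0.553, 0.0953, 0.0603]
orientation: [-3.133, -0.002, 0.037]
wrist_force: [0.5, -2.6, -4.0]
gripper_width: 0.0135
```

Request:
{"method": "jog_arm", "body": {
  "delta_pos": [
    [-0.01,0,0],
    [-0.02,0,0],
    [-0.03,0,0],
    [-0.03,0,0],
    [-0.03,0,0],
    [-0.03,0,0],
    [-0.03,0,0],
    [-0.03,0,0]
  ],
  "rot": [
    [0,0,0],
    [0,0,0],
    [0,0,0],
    [0,0,0],
    [0,0,0],
    [0,0,0],
    [0,0,0],
    [0,0,0]
  ],
  "claw": [10,10,10,10,10,10,10,10]
}}

```text
time_s: 30.03
eef_pos: [0.5499, 0.0952, 0.0603]
orientation: [-3.133, -0.002, 0.037]
wrist_force: [-0.9, -3.8, -1.0]
gripper_width: 0.0134
```

Request:
{"method": "jog_arm", "body": {
  "delta_pos": [
    [-0.01,0,0],
    [-0.02,0,0],
    [-0.03,0,0],
    [-0.03,0,0],
    [-0.03,0,0],
    [-0.03,0,0],
    [-0.03,0,0],
    [-0.03,0,0]
  ],
  "rot": [
    [0,0,0],
    [0,0,0],
    [0,0,0],
    [0,0,0],
    [0,0,0],
    [0,0,0],
    [0,0,0],
    [0,0,0]
  ],
  "claw": [10,10,10,10,10,10,10,10]
}}

```text
time_s: 30.7
eef_pos: [0.5469, 0.0951, 0.0603]
orientation: [-3.133, -0.002, 0.037]
wrist_force: [-1.6, -3.4, -2.4]
gripper_width: 0.0136
```

Request:
{"method": "jog_arm", "body": {
  "delta_pos": [
    [-0.01,0,0],
    [-0.02,0,0],
    [-0.03,0,0],
    [-0.03,0,0],
    [-0.03,0,0],
    [-0.03,0,0],
    [-0.03,0,0],
    [-0.03,0,0]
  ],
  "rot": [
    [0,0,0],
    [0,0,0],
    [0,0,0],
    [0,0,0],
    [0,0,0],
    [0,0,0],
    [0,0,0],
    [0,0,0]
  ],
  "claw": [10,10,10,10,10,10,10,10]
}}

```text
time_s: 31.37
eef_pos: [0.5438, 0.095, 0.0603]
orientation: [-3.133, -0.001, 0.037]
wrist_force: [-1.5, -3.2, -0.9]
gripper_width: 0.0136
```

Request:
{"method": "jog_arm", "body": {
  "delta_pos": [
    [-0.01,0,0],
    [-0.02,0,0],
    [-0.02,0,0],
    [-0.02,0,0],
    [-0.02,0,0],
    [-0.02,0,0],
    [-0.02,0,0],
    [-0.02,0,0]
  ],
  "rot": [
    [0,0,0],
    [0,0,0],
    [0,0,0],
    [0,0,0],
    [0,0,0],
    [0,0,0],
    [0,0,0],
    [0,0,0]
  ],
  "claw": [10,10,10,10,10,10,10,10]
}}

```text
time_s: 32.03
eef_pos: [0.5417, 0.0949, 0.0603]
orientation: [-3.133, -0.001, 0.037]
wrist_force: [-0.5, -3.1, -1.5]
gripper_width: 0.0136
```

Request:
{"method": "jog_arm", "body": {
  "delta_pos": [
    [-0.01,0,0],
    [-0.02,0,0],
    [-0.02,0,0],
    [-0.02,0,0],
    [-0.02,0,0],
    [-0.02,0,0],
    [-0.02,0,0],
    [-0.02,0,0]
  ],
  "rot": [
    [0,0,0],
    [0,0,0],
    [0,0,0],
    [0,0,0],
    [0,0,0],
    [0,0,0],
    [0,0,0],
    [0,0,0]
  ],
  "claw": [10,10,10,10,10,10,10,10]
}}

```text
time_s: 32.7
eef_pos: [0.5396, 0.0948, 0.0603]
orientation: [-3.133, -0.001, 0.037]
wrist_force: [-1.7, -2.9, -1.2]
gripper_width: 0.0135
```

Request:
{"method": "jog_arm", "body": {
  "delta_pos": [
    [-0.01,0,0],
    [-0.02,0,0],
    [-0.02,0,0],
    [-0.02,0,0],
    [-0.02,0,0],
    [-0.02,0,0],
    [-0.02,0,0],
    [-0.02,0,0]
  ],
  "rot": [
    [0,0,0],
    [0,0,0],
    [0,0,0],
    [0,0,0],
    [0,0,0],
    [0,0,0],
    [0,0,0],
    [0,0,0]
  ],
  "claw": [10,10,10,10,10,10,10,10]
}}

```text
time_s: 33.37
eef_pos: [0.5388, 0.0948, 0.0603]
orientation: [-3.133, -0.004, 0.037]
wrist_force: [13.5, -2.2, -9.8]
gripper_width: 0.0135
```

```bash
python3 - <<'E'
from h import *
print(arm.sense()['eef_pos'],arm.sense()['wrist_force'])
im=arm.capture('wrist')[:,:,::-1]; cv2.imwrite('pics/w9.png',im)
E
```

```text
[0.53884499 0.09478554 0.06034827] [13.48903494 -2.15157011 -9.76653156]
```

View pics/w9.png

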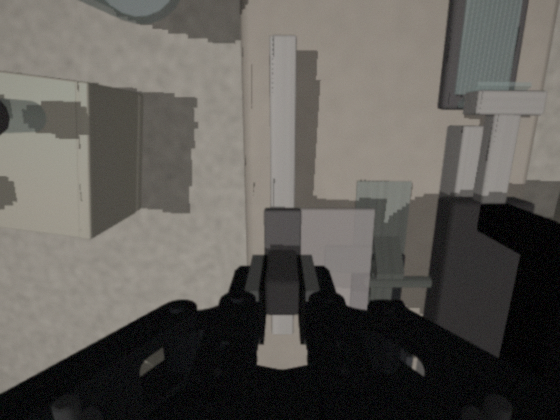

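Request:
{"method": "jog_arm", "body": {
  "delta_pos": [
    [0,0,0],
    [0,0,0],
    [0,0,0],
    [0,0,0],
    [0,0,0],
    [0,0,0],
    [0,0,0],
    [0,0,0]
  ],
  "rot": [
    [0,0,0],
    [0,0,0],
    [0,0,0],
    [0,0,0],
    [0,0,0],
    [0,0,0],
    [0,0,0],
    [0,0,0]
  ],
  "claw": [10,10,15,20,25,30,36,36]
}}

```text
time_s: 34.08
eef_pos: [0.5389, 0.0948, 0.0604]
orientation: [-3.133, -0.004, 0.037]
wrist_force: [-0.6, 0.5, 0.6]
gripper_width: 0.0363
```

Request:
{"method": "jog_arm", "body": {
  "delta_pos": [
    [0,0,-0.05],
    [0,0,-0.1],
    [0,0,-0.2],
    [0,0,-0.35],
    [0,0,-0.5],
    [0,0,-0.65],
    [0,0,-0.8],
    [0,0,-1]
  ],
  "rot": [
    [0,0,0],
    [0,0,0],
    [0,0,0],
    [0,0,0],
    [0,0,0],
    [0,0,0],
    [0,0,0],
    [0,0,0]
  ],
  "claw": [36,36,36,36,36,36,36,36]
}}

```text
time_s: 34.75
eef_pos: [0.5382, 0.0939, 0.1615]
orientation: [-3.133, -0.004, 0.037]
wrist_force: [-0.8, -0.7, -0.6]
gripper_width: 0.036
```

Request:
{"method": "jog_arm", "body": {
  "delta_pos": [
    [-0.05,0,-0.1],
    [-0.1,0,-0.2],
    [-0.2,0,-0.3],
    [-0.3,0,-0.4],
    [-0.3,0,-0.5],
    [-0.3,0,-0.6],
    [-0.3,0,-0.7],
    [-0.3,0,-0.7]
  ],
  "rot": [
    [0,0,0],
    [0,0,0],
    [0,0,0],
    [0,0,0],
    [0,0,0],
    [0,0,0],
    [0,0,0],
    [0,0,0]
  ],
  "claw": [36,36,36,36,36,36,36,36]
}}

```text
time_s: 35.42
eef_pos: [0.5087, 0.0922, 0.2337]
orientation: [-3.132, -0.006, 0.037]
wrist_force: [-0.2, 0.1, -0.1]
gripper_width: 0.0359
```

```bash
python3 - <<'E'
from h import *
print(arm.sense()['eef_pos'],arm.sense()['wrist_force'])
cv2.imwrite('pics/w10.png',arm.capture('wrist')[:,:,::-1])
cv2.imwrite('pics/s10.png',cv2.resize(arm.capture('scene')[170:340,185:365,::-1],None,fx=3.5,fy=3.5,interpolation=2))
E
```

```text
[0.5087044  0.09220704 0.23366341] [-0.17606975  0.14645823 -0.07019891]
```

View pics/w10.png

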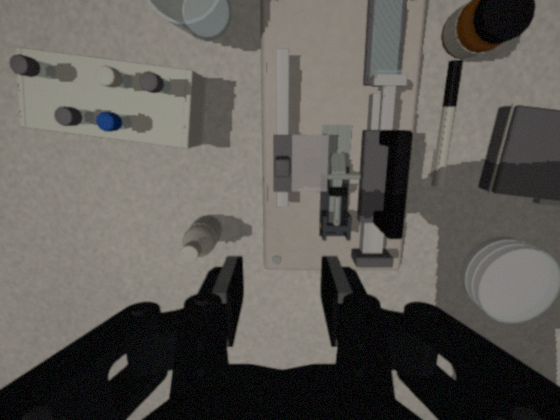

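View pics/s10.png

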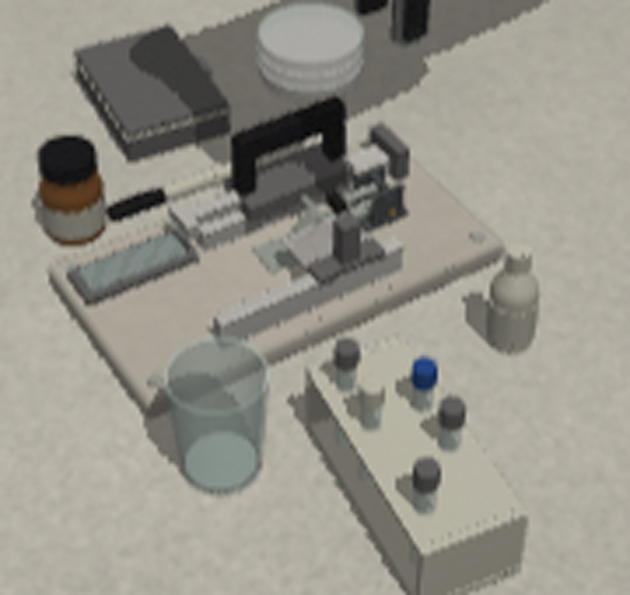

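```bash
python3 - <<'E'
from h import *
im=cv2.imread('pics/w10.png')
print(onplane('wrist',[(282,167)],.085), onplane('wrist',[(398,184)],.105))
print(arm.hand_in())
E
```

```text
[[0.539911   0.09322322 0.085     ]] [[ 0.53241969 -0.00202527  0.105     ]]
the job is handed in; nothing more can be done
None
```

The arm is hooked on the trigger by itself, the guard is fully home, and the job is handed in at about 35.5 s of the 69 s allowed.

- **Drawing the arm:** I gripped the handle and drew it back in small steps. The ramp showed as 8 to 10 N of pull. My first reading of a "click" was wrong: easing forward, the pull rose to 10.7 N and the wrist picture showed the pin still on top of the hook. I drew again and felt the real dip (3.7 N) at a draw of about 54 mm. The deepest draw was about 56 mm. The highest pull I read was 10.7 N, and the steep rise of the buffer never appeared.
- **Hooking:** I eased it forward in steps under 1 mm until the pull fell to about 0 N, at a draw of about 55 mm, then opened the fingers. The arm stayed put.
- **Guard:** I gripped the knob and slid it about 59.8 mm until it met its stop at 13.5 N, then let go and lifted clear.

**Last checks:**
- The wrist and scene pictures after lifting show the pin behind the hook and the guard's plate over the tongue.
- The knob measured at x 0.540 m. That is 60 mm from where it started, at the full travel.
- The handle measured at x 0.532 m. That is 54 mm back, within about 1 mm of the felt hook position.
- The wrist force was near 0 N, with the robot clear of everything.
- The bystanders look unmoved in the pictures; I did not measure them.

One reading was high: closing on the knob slightly off-centre gave 21.9 N sideways, which I relieved before sliding.

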